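# Spare parts back into their cut-out foam inserts

## Task

Put the four loose spare parts on the bench (larger bearing, smaller bearing, hexagon nut and oblong block) away, each into the foam insert whose cut-out matches its shape and size, so that it lies flat and fully down on the floor of the cut-out. Leave the grease tin and the tape roll where they are.

Things in the scene. Friction and masses are not known exactly. Their poses are not given: they have to be found in the camera images.
- large_bearing_mid (a point): The larger of two ball bearings, lying flat on the bench: a steel ring 52 mm outside diameter, 25 mm bore, 26 mm high, dark seal between the races; 0.15 to 0.31 kg. Point at its centre, half-way up (13 mm above its underside); z is its axis, up.
- small_bearing_mid (a point): The smaller ball bearing, lying flat on the bench: steel ring 35 mm outside diameter, 16 mm bore, 26 mm high, dark seal between the races; 0.07 to 0.14 kg. Point at its centre, half-way up (13 mm above its underside); z is its axis, up.
- hex_nut_mid (a point): Large steel hexagon nut lying flat, 41 mm across flats, 47 mm across corners, 26 mm high, dark bore; 0.11 to 0.22 kg. Point at its centre, half-way up (13 mm above its underside); y is square to one pair of flats, x points to a corner, z up.
- block_mid (a point): Oblong aluminium bearing block lying flat, 60 mm long (x) by 34 mm wide (y) by 26 mm high, four small dark screw holes on top; 0.10 to 0.20 kg. Point at its centre, half-way up (13 mm above its underside); z up.
- large_round_insert: Home of the larger bearing. A fixed dark foam insert screwed to the bench, 88 mm square and 20 mm high, with a pale floor showing in its recess. The recess is in the middle of its top, 8 mm deep (floor 12 mm above the bench), with plain vertical walls. Origin at the centre of its underside, on the bench; z up; round recess, 62 mm across.
- small_round_insert: Home of the smaller bearing. A fixed dark foam insert screwed to the bench, 88 mm square and 20 mm high, with a pale floor showing in its recess. The recess is in the middle of its top, 8 mm deep (floor 12 mm above the bench), with plain vertical walls. Origin at the centre of its underside, on the bench; z up; round recess, 45 mm across.
- hex_insert: Home of the hexagon nut. A fixed dark foam insert screwed to the bench, 88 mm square and 20 mm high, with a pale floor showing in its recess. The recess is in the middle of its top, 8 mm deep (floor 12 mm above the bench), with plain vertical walls. Origin at the centre of its underside, on the bench; z up; hexagonal recess, 51 mm across flats (y is square to one pair of flats) and 59 mm across corners (x points to a corner).
- oblong_insert: Home of the oblong block. A fixed dark foam insert screwed to the bench, 88 mm square and 20 mm high, with a pale floor showing in its recess. The recess is in the middle of its top, 8 mm deep (floor 12 mm above the bench), with plain vertical walls. Origin at the centre of its underside, on the bench; z up; rectangular recess, 70 mm along x by 44 mm along y.
- grease_tin_mid (a point): Bystander: an upright round tin, 68 mm across and 60 mm high, loose, standing among the parts; to be left alone. Point at its centre, half-way up (30 mm).
- tape_roll_mid (a point): Bystander: a grey roll of tape lying flat, a ring 90 mm across and 36 mm high, loose, among the parts; to be left alone. Point at its centre, half-way up (18 mm).
Things that resemble listed ones, but are neither listed nor needed, are in the scene too. What is shaped like the part that bears small_bearing_mid but pink is not meant. What is shaped like the oblong_insert but pink is not meant.

How it is judged:
By the outcome, as a careful person would: the job done as asked, in the order asked, and still so for the second after the job is handed in, with the robot touching nothing.
It also fails if it takes over 106 s, if anything falls off the work surface, if the arm or the gripper's body presses on something with over 40 N, if the wrist force passes 120 N, or if a joint passes its speed limit or range.

## Robot

A 6-joint arm with a two-finger parallel gripper is mounted at the origin on the work surface. World frame = base frame: x ahead of the robot, y to its left, z up, the work surface at z = 0. Lengths are in m, angles in rad, forces in N, time in s.
With the tool pointing down it reaches from about 0.225 to 0.875 m from the base axis. Payload 3.4 kg.
Tool frame: the origin (TCP) lies where the fingers leave the gripper's body, on its centre line; the fingertips stand 73 mm ahead of it and the grasp point (between the pads) lies 54 mm ahead of it (manip.grip_point_offset is the distance from the TCP to the grasp point, in m); z points along the fingers, y is the line along which they close (so a half turn about z gives the same grasp; the last joint's range is limited). The gripper opens to 85 mm and grips with 20 to 120 N. Pads are 22 mm wide; open, the fingers measure 114 mm over their backs; the gripper's body (76 mm by 85 mm) begins 54 mm behind the grasp point. The pads swing forward as they close: fully open they stand 13 mm farther back than shut.
Start: joints at [1.083, 0.276, 1.505, -0, 1.361, -0.121], TCP at [0.206, 0.537, 0.304] pointing down, gripper open.
Joint ranges: [-2.89, 2.89], [-0.75, 2.08], [0.22, 2.7], [-1.18, 4.32], [0.11, 2.71], [-2.7, 2.7]. Speed limits (rad/s): [2.57, 2.57, 3.14, 3.14, 3.14, 3.14].

## Interface

Orientations are given as a unit quaternion [w, x, y, z].
In Python, from rig import sensors, cams, manip, spotter gives the robot as it stands.
- The arm moves only by the tool drive_tool, never from a script. Its argument "targets" is a list of rows, each a list of 4 numbers: the shift along the world's x, y, z in m, then the turn about the world's z in degrees. In form: [[dx, dy, dz, spin], ...]. A call has exactly 5 rows; each row shifts and turns the commanded pose from where the row before left it; what a row does not reach is not made up. A row lasts 1/8 s, in which the tool goes at most 62.5 mm and 10.7 degrees, less where a joint would pass 70% of its speed; a pose out of reach is approached as far as the arm can. A call is refused whole if a number of a shift passes 0.0625 or a number of a turn 10.7, either way. A call with a gripper value outside its range is refused whole. "jaw" is the finger opening in m, from 0 to 0.0854, set as the call begins (left out, the last holds). The fingers move at their own pace and stop on an object; "force" is the grip in N (left out, the last holds). Time passes only in rows, so rows that do not move let the fingers close, or fill a call up. It gives the time, the measured TCP pose, the force and the opening at its end, in the units of the state.
- sensors.get_state(): the state, without advancing time (a new reading comes with each control period).
- cams.get_image(name): name is "scene" or "top" or "wrist"; returns a dict with "color" (480x640x3 uint8, red, green, blue), "intrinsics" (3x3 intrinsics, pixels), "R" (3x3) and "t" (3): a world point X has camera coordinates R X + t. Camera axes: x right, y down, z forward; pixel columns grow to the right and rows downward; lengths in m; the calibration is good to about 2 mm. The wrist camera is an equidistant fisheye: a pixel r from the principal point sees the ray r / f radians off the axis. A picture is of the moment at which its call begins. There is no depth.
- manip.sign_off(): hands the job in, once; it reports no verdict.
Trained networks look in the newest picture that a camera, given by its name, has taken for a name from the list of things; names that differ only in an ending like _2 or _b are one class to them, and where a whole thing is asked for, a point or a joint stands for the part that bears it (a point fixed in the world has none). Each returns a list of dicts, best first, with "score" (0 to 1); they miss things now and then, are a little off and sometimes report something else, mostly with a low value. They report only what shows in the picture. A call takes as long as a camera call. They do not tell look-alikes from the thing itself.
- spotter.find_in(query, camera): "point" ([x, y, z] in m, in world coordinates, good to about 4 mm: the middle of the surface that is visible of it).
- spotter.landmark_of(query, camera): "point" ([x, y, z] in m, in world coordinates, good to about 4 mm: a listed point, or the origin of a listed thing).
The state is a dict: "clock": time; "qpos": joint angles; "qd": joint speeds; "effort": joint torques, N m; "position": TCP position; "ee_rot": TCP orientation; "contact_force": force on the tool from outside, world axes, zero at the start; "moment": the same for the moment, N m; "width": finger opening in m.
Only numpy, scipy, OpenCV 4.12 (cv2) and the standard library are available. Lean on these libraries where they do the work, as an engineer would, in place of code of your own. Each camera call takes 0.05 s, during which the arm holds its last target. There are 200 camera calls.

## Working session

There is one attempt and no reset: what is moved stays moved. The work goes in short steps, Python scripts to look and compute and a tool call to move; the robot and the scene stay as the last step left them, time stands still between calls to the robot, and variables do not carry over. Pictures are saved under pics/ and viewed, on a budget of 14 in all, crops included, one or two more only if the job needs it, and the job is handed in when it is done.

Besides the shell and the picture viewer there is one more tool, called after "Call:" as name(argument=value, ...), one argument or row to a line, values as JSON. drive_tool: Moves the arm, as the interface text tells. Its arguments: {"type":"object","properties":{"targets":{"type":"array","items":{"type":"array","items":{"type":"number"}}},"jaw":{"type":"number"},"force":{"type":"number"}},"required":["targets"]}

```bash
mkdir -p pics; ls; cat > look.py <<'E'
import cv2,sys
from rig import sensors,cams,manip,spotter
N=['large_bearing_mid','small_bearing_mid','hex_nut_mid','block_mid','large_round_insert','small_round_insert','hex_insert','oblong_insert','grease_tin_mid','tape_roll_mid']
def snap(cam,fn):
    im=cams.get_image(cam); cv2.imwrite('pics/'+fn,cv2.cvtColor(im['color'],cv2.COLOR_RGB2BGR)); return im
E
python3 - <<'E'
from look import *
import numpy as np
for c in ['top','scene']:
    im=snap(c,c+'1.png'); K,R,t=im['intrinsics'],im['R'],im['t']
    print(c,'campos',np.round(-R.T@t,3))
    for n in N:
        for d in spotter.landmark_of(n,c)[:3]:
            p=np.array(d['point']); q=K@(R@p+t); print(n,round(d['score'],2),np.round(p,3),(q[:2]/q[2]).astype(int))
print(sensors.get_state()); print(manip.grip_point_offset)
E
```

```text
pics
top campos [ 0.491 -0.015  1.091]
large_bearing_mid 0.87 [ 0.512 -0.418  0.015] [517 271]
small_bearing_mid 0.73 [0.496 0.006 0.016] [325 280]
small_bearing_mid 0.65 [ 0.562 -0.076  0.011] [362 250]
small_bearing_mid 0.62 [ 0.397 -0.01   0.012] [333 324]
hex_nut_mid 0.95 [ 0.385 -0.284  0.01 ] [457 329]
hex_nut_mid 0.66 [ 0.511 -0.419  0.015] [518 272]
block_mid 0.74 [0.392 0.286 0.031] [197 328]
block_mid 0.68 [0.604 0.218 0.01 ] [232 232]
large_round_insert 0.82 [0.535 0.417 0.001] [146 263]
small_round_insert 0.9 [ 0.457 -0.139  0.004] [391 297]
small_round_insert 0.48 [0.495 0.002 0.014] [327 280]
hex_insert 0.61 [0.461 0.141 0.   ] [266 295]
oblong_insert 0.97 [ 0.644 -0.183 -0.003] [408 214]
oblong_insert 0.62 [ 0.797 -0.125 -0.004] [382 149]
oblong_insert 0.53 [0.497 0.006 0.013] [325 279]
tape_roll_mid 0.91 [0.654 0.03  0.017] [314 209]
scene campos [ 0.991 -0.369  0.812]
large_bearing_mid 0.67 [ 0.515 -0.415  0.011] [125 346]
small_bearing_mid 0.82 [ 0.399 -0.015  0.011] [268 198]
small_bearing_mid 0.75 [ 0.565 -0.082  0.013] [290 262]
small_bearing_mid 0.68 [ 0.494 -0.
[... 604 characters left out ...]
 0.453 -0.14   0.003] [235 245]
{'clock': 1.1, 'qpos': array([ 1.08302482e+00,  2.75890249e-01,  1.50491770e+00,  2.78396652e-05,
        1.36068983e+00, -1.20994799e-01]), 'qd': array([-0.00013246,  0.00057878, -0.00037089, -0.00018582,  0.00161609,
       -0.00145267]), 'effort': array([-3.69919076e-05, -4.16655815e+01, -2.46107268e+01,  2.12677764e-04,
        2.91334491e-04,  4.14851257e-06]), 'position': array([0.20620437, 0.53677609, 0.30392651]), 'ee_rot': array([1.22927667e-06, 1.82365002e-01, 9.83230900e-01, 4.93373063e-05]), 'contact_force': array([-0.27049178, -0.06537908, -0.57243474]), 'moment': array([-0.01382353,  0.00865183, -0.04716803]), 'width': 0.08540351539955708}
0.0539
```

View pics/top1.png

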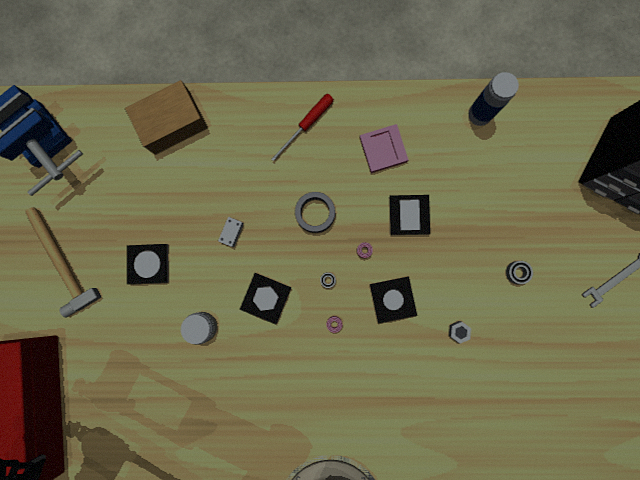

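View pics/scene1.png

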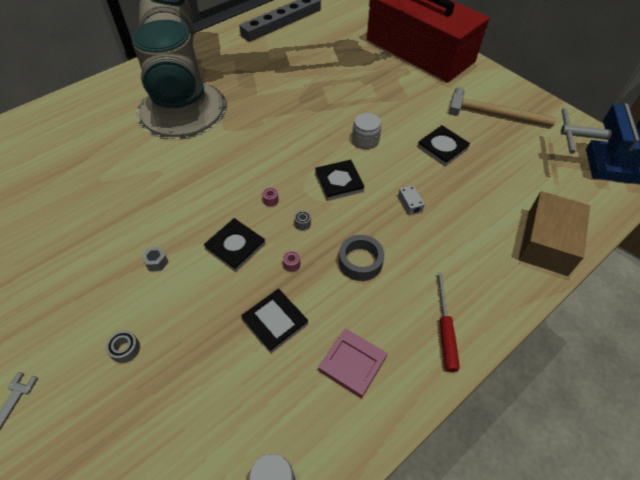

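```bash
cat >> look.py <<'E'
import numpy as np
def proj(im,X,fish):
    c=X@im['R'].T+im['t']; K=im['intrinsics']
    if fish:
        rho=np.hypot(c[...,0],c[...,1])+1e-12; th=np.arctan2(rho,c[...,2]); s=th/rho
        a,b=c[...,0]*s,c[...,1]*s
    else: a,b=c[...,0]/c[...,2],c[...,1]/c[...,2]
    return K[0,0]*a+K[0,2],K[1,1]*b+K[1,2]
def ortho(im,xy,z,half=.06,mm=.5,fish=False):
    "top-down patch of plane z: column = -y, row = -x (as the top camera sees it)"
    n=int(2*half*1000/mm); g=(np.arange(n)+.5)*mm/1000-half
    Y,X=np.meshgrid(xy[1]-g,xy[0]-g); P=np.stack([X,Y,np.full_like(X,z)],-1)
    u,v=proj(im,P,fish)
    return cv2.cvtColor(cv2.remap(im['color'],u.astype('f4'),v.astype('f4'),cv2.INTER_LINEAR),cv2.COLOR_RGB2BGR)
T={'LB':(.513,-.417,.013),'SB':(.495,.003,.013),'NUT':(.386,-.285,.013),'BLK':(.605,.222,.013),
 'LI':(.536,.415,.016),'SI':(.456,-.139,.016),'HI':(.461,.141,.016),'OI':(.643,-.182,.016)}
def blob(p,xy,insert,mm=.5):
    "bright unsaturated blob nearest the middle -> world centre, size mm, yaw of minAreaRect long side (deg from +x to +y)"
    h=cv2.cvtColor(p,cv2.COLOR_BGR2HSV); n=p.shape[0]
    m=((h[...,1]<60)&(h[...,2]>(90 if insert else 0))).astype('u1') if 0 else ((h[...,1]<70)&(h[...,2]>(100 if insert else 45))).astype(np.uint8)
    m=cv2.morphologyEx(m,cv2.MORPH_OPEN,np.ones((5,5),np.uint8))
    cs=[c for c in cv2.findContours(m,cv2.RETR_EXTERNAL,cv2.CHAIN_APPROX_NONE)[0] if cv2.contourArea(c)>300]
    if not cs: return None,m
    c=min(cs,key=lambda c:np.hypot(*(np.array(cv2.minAreaRect(c)[0])-n/2)))
    (cx,cy),(w,hh),a=cv2.minAreaRect(cv2.convexHull(c))
    if hh>w: w,hh,a=hh,w,a+90
    # patch dir (cos a, sin a) in (col,row) -> world x=-row,y=-col
    yaw=np.degrees(np.arctan2(-np.cos(np.radians(a)),-np.sin(np.radians(a))))%180
    return (np.round([xy[0]-(cy-n/2)*mm/1000,xy[1]-(cx-n/2)*mm/1000],4),np.round([w*mm,hh*mm],1),round(yaw,1)),c
E
python3 - <<'E'
from look import *
rows=[]
for cam in ['top','scene']:
    im=cams.get_image(cam); L=[]
    for k,(x,y,z) in T.items():
        p=ortho(im,(x,y),z); r,c=blob(p,(x,y),k in('LI','SI','HI','OI')); print(cam,k,r)
        if r: cv2.drawContours(p,[c],-1,(0,0,255),1)
        L.append(cv2.resize(p,(200,150)) if 0 else cv2.resize(p,(150,150)))
    rows+=[np.hstack(L[:4]),np.hstack(L[4:])]
cv2.imwrite('pics/m1.png',np.vstack(rows))
im=snap('wrist','w0.png'); print(im['intrinsics'],-im['R'].T@im['t'],im['R'])
E
```

```text
top LB (array([ 0.512 , -0.4242]), array([53.5, 52. ]), np.float64(90.0))
top SB (array([0.497 , 0.0025]), array([36., 35.]), np.float64(90.0))
top NUT (array([ 0.3812, -0.2885]), array([48.9, 44.5]), np.float64(54.0))
top BLK (array([0.6071, 0.2232]), array([62.7, 37.9]), np.float64(157.5))
top LI (array([0.534, 0.41 ]), array([59., 57.]), np.float64(0.0))
top SI (array([ 0.4527, -0.1415]), array([43.3, 42.8]), np.float64(132.3))
top HI (array([0.4568, 0.1416]), array([54.7, 49.7]), np.float64(95.9))
top OI (array([ 0.642 , -0.1818]), array([67. , 42.5]), np.float64(0.0))
scene LB (array([ 0.5102, -0.4195]), array([66.5, 53. ]), np.float64(0.0))
scene SB (array([0.4962, 0.0064]), array([53.8, 37.1]), np.float64(155.0))
scene NUT (array([ 0.3803, -0.2837]), array([67.2, 43.8]), np.float64(172.9))
scene BLK (array([0.6047, 0.2252]), array([80.7, 48.3]), np.float64(157.4))
scene LI (array([0.5342, 0.4132]), array([56.5, 52.5]), np.float64(0.0))
scene SI (array([ 0.453 , -0.1402]), array([40.9, 39.4]), np.float64(33.7))
scene HI (array([0.4569, 0.1442]), array([51.8, 43. ]), np.float64(37.3))
scene OI (array([ 0.6427, -0.1805]), array([65.8, 41.6]), np.float64(0.8))
[[371.64829954   0.         322.18433853]
 [  0.         371.64829954 239.25481346]
 [  0.           0.           1.        ]] [0.13078951 0.56682732 0.3747568 ] [[ 3.59252482e-01  9.33240400e-01 -1.01733695e-04]
 [ 8.84381483e-01 -3.40409345e-01  3.19360095e-01]
 [ 2.98005111e-01 -1.14820878e-01 -9.47633431e-01]]
```

View pics/m1.png

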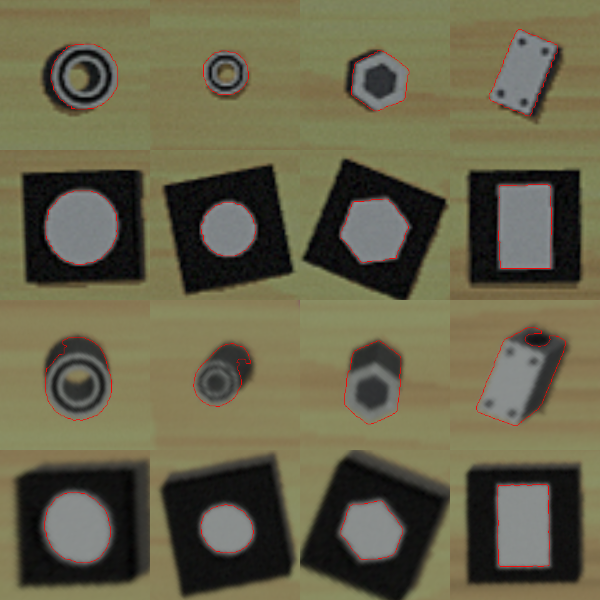

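The montage shows all four parts with clean outlines and four dark inserts with matching recesses. Possible mix-ups in top1.png:
- **Small bearing:** the steel one at (328,281) is meant. The pink ones at (364,250) and (334,324) are not.
- **Oblong insert:** the dark one at (410,215) is meant. The pink one at (384,148) is not.
- **Large bearing:** it is at (518,272). The tape roll at (315,212) is much larger.

I'll start with the large bearing.

Call:
drive_tool(
  targets=[
    [0.0153, -0.0478, -0.0042, 0],
    [0.0153, -0.0478, -0.0042, 0],
    [0.0153, -0.0478, -0.0042, 0],
    [0.0153, -0.0478, -0.0042, 0],
    [0.0153, -0.0478, -0.0042, 0],
  ],
  jaw=0.0854,
  force=50,
)

```text
clock: 1.88
position: [0.283, 0.2963, 0.283]
ee_rot: [0.0, 0.182, 0.983, 0.0]
contact_force: [1.1, 0.2, -0.0]
width: 0.0853
```

Call:
drive_tool(
  targets=[
    [0.0153, -0.0478, -0.0042, 0],
    [0.0153, -0.0478, -0.0042, 0],
    [0.0153, -0.0478, -0.0042, 0],
    [0.0153, -0.0478, -0.0042, 0],
    [0.0153, -0.0478, -0.0042, 0],
  ],
)

```text
clock: 2.5
position: [0.3596, 0.0572, 0.2622]
ee_rot: [0.001, 0.182, 0.983, 0.0]
contact_force: [1.3, 0.4, -1.5]
width: 0.0851
```

Call:
drive_tool(
  targets=[
    [0.0153, -0.0478, -0.0042, 0],
    [0.0153, -0.0478, -0.0042, 0],
    [0.0153, -0.0478, -0.0042, 0],
    [0.0153, -0.0478, -0.0042, 0],
    [0.0153, -0.0478, -0.0042, 0],
  ],
)

```text
clock: 3.12
position: [0.4361, -0.182, 0.241]
ee_rot: [0.0, 0.183, 0.983, 0.0]
contact_force: [1.1, 0.9, 0.7]
width: 0.0858
```

Call:
drive_tool(
  targets=[
    [0.0153, -0.0478, -0.0042, 0],
    [0.0153, -0.0478, -0.0042, 0],
    [0.0153, -0.0478, -0.0042, 0],
    [0.0153, -0.0478, -0.0042, 0],
    [0.0153, -0.0478, -0.0042, 0],
  ],
)

```text
clock: 3.75
position: [0.5126, -0.4209, 0.2197]
ee_rot: [0.0, 0.183, 0.983, 0.0]
contact_force: [0.3, 0.8, -0.4]
width: 0.0853
```

```bash
cat >> look.py <<'E'
def see(k,z,fn,cam='wrist',half=.06,xy=None,ins=None):
    im=cams.get_image(cam); xy=xy or T[k][:2]
    p=ortho(im,xy,z,half,fish=cam=='wrist'); r,c=blob(p,xy,(k in('LI','SI','HI','OI')) if ins is None else ins)
    s=sensors.get_state(); print(k,r,'tcp',np.round(s['position'],4),'clk',s['clock'])
    cc=-im['R'].T@im['t']; print('cam',np.round(cc,3))
    if r is not None: cv2.drawContours(p,[c],-1,(0,0,255),1)
    a=cv2.cvtColor(im['color'],cv2.COLOR_RGB2BGR)
    cv2.imwrite('pics/'+fn,np.hstack([cv2.resize(a,(480,360)),cv2.resize(p,(320,320)).copy() if 0 else cv2.resize(p,(360,360))])[:, :800]); return r,p,im
E
python3 - <<'E'
from look import *
see('LB',.026,'w1.png')
E
```

```text
LB (array([ 0.514 , -0.4224]), array([55.5, 51.7]), np.float64(129.5)) tcp [ 0.5144 -0.4279  0.2186] clk 3.8
cam [ 0.437 -0.391  0.291]
```

View pics/w1.png

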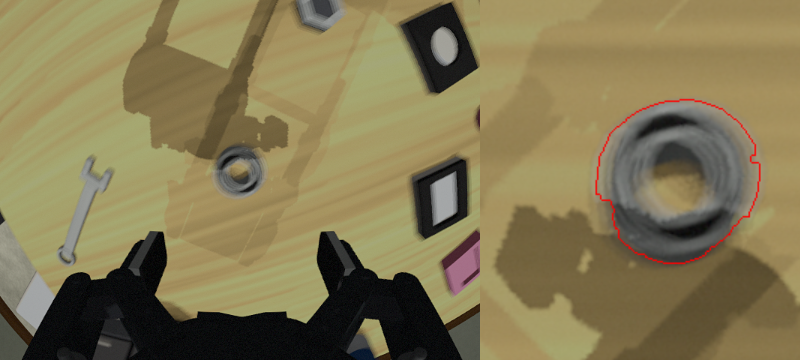

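The wrist picture (w1) shows the bearing at (240,170) on the left panel, blurred because the arm was still stopping. I'll go lower, let it settle, and look again.

Call:
drive_tool(
  targets=[
    [0, 0, -0.035, 0],
    [0, 0, -0.035, 0],
    [0, 0, 0, 0],
    [0, 0, 0, 0],
    [0, 0, 0, 0],
  ],
)

```text
clock: 4.42
position: [0.5131, -0.4199, 0.152]
ee_rot: [0.002, 0.182, 0.983, -0.001]
contact_force: [-0.1, -0.2, 0.2]
width: 0.0853
```

```bash
python3 - <<'E'
from look import *
see('LB',.026,'w2.png')
E
```

```text
LB (array([ 0.5108, -0.4185]), array([56.5, 51. ]), np.float64(0.0)) tcp [ 0.513  -0.4198  0.1519] clk 4.475
cam [ 0.437 -0.39   0.223]
```

View pics/w2.png

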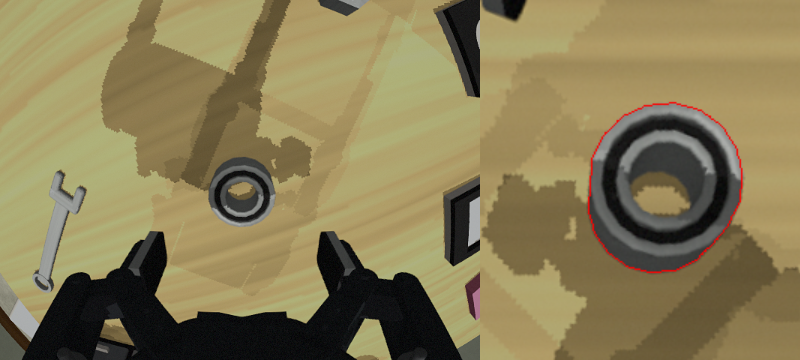

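w2 shows the bearing between the finger lines at (241,190). With the visible side wall taken off, its top face is centred at about (0.513, -0.4185). The z = 26 mm plane gives its true 52 mm diameter.

Call:
drive_tool(
  targets=[
    [0, 0.001, -0.03, 0],
    [0, 0, -0.03, 0],
    [0, 0, -0.009, 0],
    [0, 0, 0, 0],
    [0, 0, 0, 0],
  ],
)

```text
clock: 5.1
position: [0.513, -0.4189, 0.0825]
ee_rot: [0.001, 0.182, 0.983, -0.001]
contact_force: [0.3, 0.1, -0.0]
width: 0.0855
```

Call:
drive_tool(
  targets=[
    [0, 0, 0, 0],
    [0, 0, 0, 0],
    [0, 0, 0, 0],
    [0, 0, 0, 0],
    [0, 0, 0, 0],
  ],
  jaw=0.03,
)

```text
clock: 5.72
position: [0.5125, -0.4189, 0.0825]
ee_rot: [0.001, 0.182, 0.983, -0.001]
contact_force: [-1.2, 0.8, 5.4]
width: 0.0504
```

Call:
drive_tool(
  targets=[
    [0, 0, 0.03, 0],
    [0, 0, 0.05, 0],
    [0, 0.01, 0.03, 0],
    [0, 0.03, 0, 0],
    [0.001, 0.05, 0, 0],
  ],
)

```text
clock: 6.35
position: [0.5131, -0.3285, 0.1911]
ee_rot: [0.001, 0.183, 0.983, -0.0]
contact_force: [0.1, 1.0, -3.5]
width: 0.05
```

Call:
drive_tool(
  targets=[
    [0.0015, 0.055, 0, 0],
    [0.0015, 0.055, 0, 0],
    [0.0015, 0.055, 0, 0],
    [0.0015, 0.055, 0, 0],
    [0.0015, 0.055, 0, 0],
  ],
)

```text
clock: 6.98
position: [0.5202, -0.0514, 0.1908]
ee_rot: [-0.0, 0.183, 0.983, 0.0]
contact_force: [1.0, -0.9, -2.6]
width: 0.0502
```

Call:
drive_tool(
  targets=[
    [0.0015, 0.055, 0, 0],
    [0.0015, 0.055, 0, 0],
    [0.0015, 0.055, 0, 0],
    [0.0015, 0.05, 0, 0],
    [0.0015, 0.05, 0, 0],
  ],
)

```text
clock: 7.6
position: [0.5276, 0.2134, 0.1906]
ee_rot: [-0.0, 0.182, 0.983, -0.0]
contact_force: [1.3, 0.1, -3.0]
width: 0.0505
```

Call:
drive_tool(
  targets=[
    [0.0015, 0.05, 0, 0],
    [0.0015, 0.045, 0, 0],
    [0.0015, 0.03, 0, 0],
    [0, 0.01, 0, 0],
    [0, 0, 0, 0],
  ],
)

```text
clock: 8.22
position: [0.5323, 0.3465, 0.1904]
ee_rot: [-0.0, 0.182, 0.983, -0.001]
contact_force: [0.3, 0.0, -2.7]
width: 0.0502
```

```bash
python3 - <<'E'
from look import *
see('LI',.016,'w3.png')
E
```

```text
LI (array([0.536 , 0.4125]), array([61.5, 59.4]), np.float64(135.0)) tcp [0.5324 0.3458 0.1905] clk 8.275
cam [0.457 0.377 0.261]
```

View pics/w3.png

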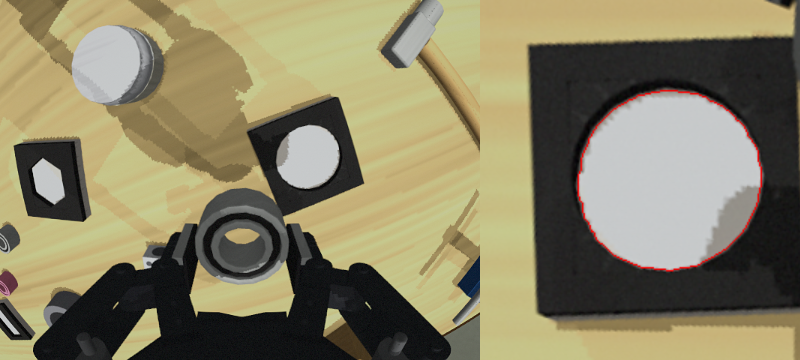

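w3 shows the bearing held level at (241,240) and the large recess ahead at (308,157). The recess fit gives its centre as (0.5355, 0.412).

Call:
drive_tool(
  targets=[
    [0.0015, 0.033, 0, 0],
    [0.0015, 0.033, -0.01, 0],
    [0, 0, -0.03, 0],
    [0, 0, -0.02, 0],
    [0, 0, 0, 0],
  ],
)

```text
clock: 8.9
position: [0.5349, 0.4105, 0.129]
ee_rot: [-0.002, 0.183, 0.983, -0.002]
contact_force: [0.1, -0.9, -3.3]
width: 0.05
```

Call:
drive_tool(
  targets=[
    [0, 0, -0.015, 0],
    [0, 0, -0.01, 0],
    [0, 0, -0.007, 0],
    [0, 0, -0.003, 0],
    [0, 0, 0, 0],
  ],
)

```text
clock: 9.52
position: [0.5357, 0.4128, 0.0958]
ee_rot: [-0.0, 0.182, 0.983, 0.0]
contact_force: [0.3, -0.6, -2.3]
width: 0.0499
```

Call:
drive_tool(
  targets=[
    [0, 0, -0.0015, 0],
    [0, 0, 0, 0],
    [0, 0, 0, 0],
    [0, 0, 0, 0],
    [0, 0, 0, 0],
  ],
)

```text
clock: 10.15
position: [0.5358, 0.4128, 0.0946]
ee_rot: [0.0, 0.182, 0.983, 0.0]
contact_force: [-0.6, 0.1, -1.8]
width: 0.0498
```

Call:
drive_tool(
  targets=[
    [0, 0, 0, 0],
    [0, 0, 0, 0],
    [0, 0, 0, 0],
    [0, 0, 0.02, 0],
    [0, 0, 0.05, 0],
  ],
  jaw=0.0854,
)

```text
clock: 10.78
position: [0.5344, 0.4119, 0.1624]
ee_rot: [-0.002, 0.182, 0.983, -0.002]
contact_force: [0.9, 0.7, 0.4]
width: 0.0854
```

Call:
drive_tool(
  targets=[
    [0, -0.01, 0.05, 0],
    [0, -0.03, 0, 0],
    [0, -0.03, 0, 0],
    [0, 0, 0, 0],
    [0, 0, 0, 0],
  ],
)

```text
clock: 11.4
position: [0.5359, 0.3432, 0.2146]
ee_rot: [0.0, 0.183, 0.983, 0.001]
contact_force: [-0.3, -0.4, 0.9]
width: 0.0854
```

```bash
python3 - <<'E'
from look import *
see('LI',.038,'w4.png')
E
```

```text
LI (array([0.5332, 0.4098]), array([61. , 56.4]), np.float64(14.9)) tcp [0.5359 0.3435 0.2145] clk 11.45
cam [0.46  0.373 0.285]
```

View pics/w4.png

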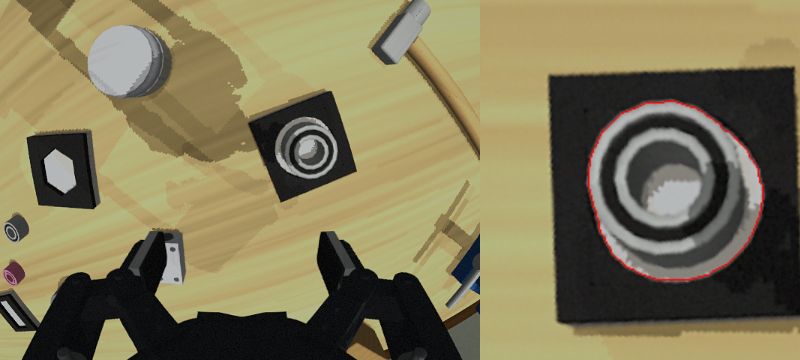

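w4 shows the bearing at (308,150), level in its recess with the pale floor showing around it. Next is the small steel bearing.

Call:
drive_tool(
  targets=[
    [-0.004, -0.03, 0, 0],
    [-0.005, -0.05, -0.008, 0],
    [-0.006, -0.055, -0.014, 0],
    [-0.006, -0.055, -0.014, 0],
    [-0.006, -0.055, -0.014, 0],
  ],
)

```text
clock: 12.08
position: [0.509, 0.0971, 0.1641]
ee_rot: [0.001, 0.182, 0.983, 0.0]
contact_force: [0.8, -0.5, -0.5]
width: 0.0855
```

Call:
drive_tool(
  targets=[
    [-0.006, -0.05, -0.014, 0],
    [-0.005, -0.035, 0, 0],
    [-0.001, -0.011, 0, 0],
    [0, 0, 0, 0],
    [0, 0, 0, 0],
  ],
)

```text
clock: 12.7
position: [0.4972, 0.003, 0.1505]
ee_rot: [0.0, 0.182, 0.983, 0.0]
contact_force: [0.1, -0.4, 0.0]
width: 0.0852
```

```bash
python3 - <<'E'
from look import *
see('SB',.026,'w5.png')
E
```

```text
SB (array([0.495 , 0.0045]), array([41.5, 33.9]), np.float64(171.9)) tcp [0.4971 0.003  0.1505] clk 12.75
cam [0.422 0.033 0.221]
```

View pics/w5.png

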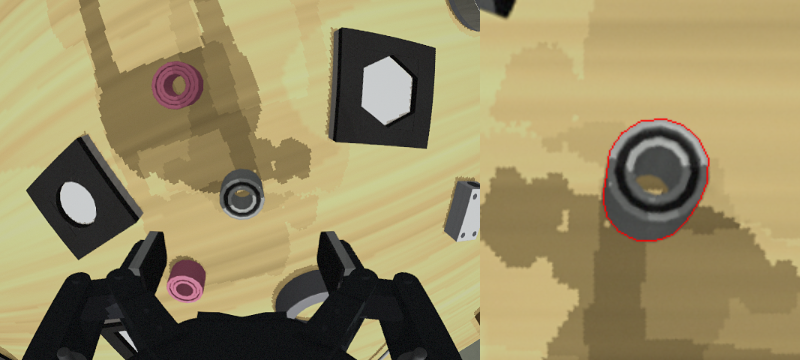

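w5 shows the steel bearing at (242,195), and the pink ones at (178,85) and (186,280). The top face is centred at about (0.498, 0.003).

Call:
drive_tool(
  targets=[
    [0.001, 0, -0.03, 0],
    [0, 0, -0.03, 0],
    [0, 0, -0.0075, 0],
    [0, 0, 0, 0],
    [0, 0, 0, 0],
  ],
)

```text
clock: 13.38
position: [0.4986, 0.002, 0.0839]
ee_rot: [0.001, 0.182, 0.983, 0.0]
contact_force: [0.1, 0.3, -0.2]
width: 0.0852
```

Call:
drive_tool(
  targets=[
    [0, 0, 0, 0],
    [0, 0, 0, 0],
    [0, 0, 0, 0],
    [0, 0, 0, 0],
    [0, 0, 0, 0],
  ],
  jaw=0.015,
)

```text
clock: 14.0
position: [0.4979, 0.0017, 0.0837]
ee_rot: [0.0, 0.182, 0.983, 0.0]
contact_force: [-0.9, 1.2, 6.4]
width: 0.033
```

Call:
drive_tool(
  targets=[
    [0, 0, 0.03, 0],
    [0, 0, 0.04, 0],
    [0, -0.01, 0.02, 0],
    [-0.004, -0.02, 0, 0],
    [-0.01, -0.02, 0, 0],
  ],
)

```text
clock: 14.62
position: [0.4838, -0.0488, 0.1733]
ee_rot: [0.001, 0.182, 0.983, -0.0]
contact_force: [0.0, -0.0, -1.4]
width: 0.0331
```

Call:
drive_tool(
  targets=[
    [-0.015, -0.02, 0, 0],
    [-0.01, -0.015, 0, 0],
    [-0.004, -0.01, 0, 0],
    [0, 0, 0, 0],
    [0, 0, 0, 0],
  ],
)

```text
clock: 15.25
position: [0.4551, -0.093, 0.173]
ee_rot: [0.0, 0.182, 0.983, 0.0]
contact_force: [0.3, 0.0, -0.6]
width: 0.0333
```

```bash
python3 - <<'E'
from look import *
see('SI',.016,'w6.png')
E
```

```text
SI (array([ 0.454 , -0.1403]), array([42.5, 42. ]), np.float64(90.0)) tcp [ 0.4551 -0.0929  0.1729] clk 15.3
cam [ 0.38  -0.063  0.244]
```

View pics/w6.png

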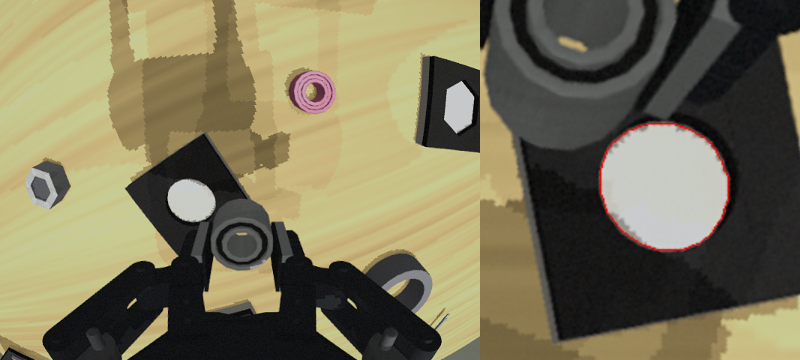

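w6 shows the small bearing held level at (242,235) and the small recess at (191,200), centred at (0.454, -0.1405).

Call:
drive_tool(
  targets=[
    [0, -0.02, 0, 0],
    [-0.001, -0.028, 0, 0],
    [0, 0, -0.015, 0],
    [0, 0, -0.03, 0],
    [0, 0, -0.01, 0],
  ],
)

```text
clock: 15.92
position: [0.4531, -0.1404, 0.1166]
ee_rot: [-0.001, 0.182, 0.983, 0.001]
contact_force: [0.1, -0.0, -0.9]
width: 0.0333
```

Call:
drive_tool(
  targets=[
    [0, 0, -0.01, 0],
    [0, 0, -0.007, 0],
    [0, 0, -0.003, 0],
    [0, 0, -0.0015, 0],
    [0, 0, 0, 0],
  ],
)

```text
clock: 16.55
position: [0.4539, -0.1413, 0.0967]
ee_rot: [0.0, 0.182, 0.983, -0.0]
contact_force: [0.5, -0.0, -1.4]
width: 0.0333
```

Call:
drive_tool(
  targets=[
    [0, 0, -0.001, 0],
    [0, 0, 0, 0],
    [0, 0, 0, 0],
    [0, 0, 0, 0],
    [0, 0, 0, 0],
  ],
)

```text
clock: 17.18
position: [0.454, -0.1413, 0.0957]
ee_rot: [0.0, 0.182, 0.983, -0.0]
contact_force: [-1.1, -0.0, 4.6]
width: 0.0332
```

Call:
drive_tool(
  targets=[
    [0, 0, 0, 0],
    [0, 0, 0, 0],
    [0, 0, 0, 0],
    [0, 0, 0.02, 0],
    [0, 0, 0.04, 0],
  ],
  jaw=0.0854,
)

```text
clock: 17.8
position: [0.4526, -0.1407, 0.1546]
ee_rot: [-0.002, 0.182, 0.983, 0.001]
contact_force: [0.1, -0.4, 0.1]
width: 0.0859
```

Call:
drive_tool(
  targets=[
    [-0.012, -0.024, 0, 8],
    [-0.025, -0.05, 0, 7],
    [-0.025, -0.05, 0, 0],
    [-0.0095, -0.02, -0.005, 0],
    [0, 0, 0, 0],
  ],
)

```text
clock: 18.42
position: [0.3815, -0.2864, 0.1501]
ee_rot: [-0.0, 0.054, 0.999, 0.0]
contact_force: [-0.2, 0.2, -0.4]
width: 0.0852
```

Call:
drive_tool(
  targets=[
    [0, 0, 0, 0],
    [0, 0, 0, 0],
    [0, 0, 0, 0],
    [0, 0, 0, 0],
    [0, 0, 0, 0],
  ],
)

```text
clock: 19.05
position: [0.3824, -0.285, 0.1505]
ee_rot: [0.0, 0.052, 0.999, 0.0]
contact_force: [-0.1, 0.1, -0.8]
width: 0.0851
```

```bash
python3 - <<'E'
from look import *
see('NUT',.026,'w7.png'); print(sensors.get_state()['ee_rot'])
E
```

```text
NUT (array([ 0.3808, -0.2835]), array([53.1, 41.4]), np.float64(173.2)) tcp [ 0.3823 -0.2851  0.1505] clk 19.1
cam [ 0.302 -0.276  0.221]
[4.34533715e-05 5.23326094e-02 9.98629709e-01 1.67999143e-05]
```

View pics/w7.png

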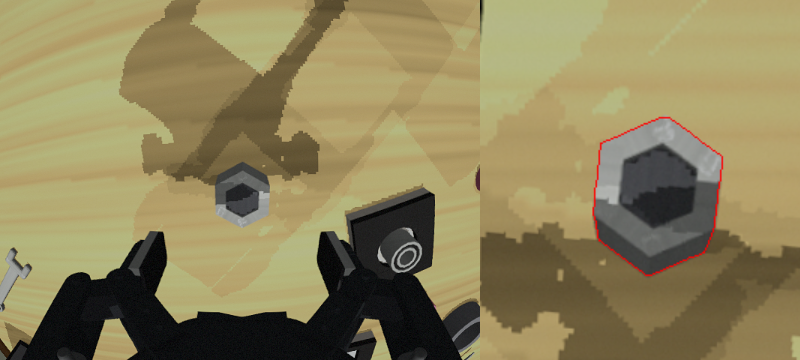

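w7 shows the nut at (242,195) with its flats parallel to the pads, within 1°, centred at about (0.384, -0.2845). The small bearing sits in its insert at (405,258).

Call:
drive_tool(
  targets=[
    [0.0015, 0.0005, -0.03, 0],
    [0, 0, -0.03, 0],
    [0, 0, -0.0075, 0],
    [0, 0, 0, 0],
    [0, 0, 0, 0],
  ],
)

```text
clock: 19.73
position: [0.3843, -0.2853, 0.0839]
ee_rot: [0.001, 0.052, 0.999, -0.001]
contact_force: [-0.1, -0.7, 0.5]
width: 0.0855
```

Call:
drive_tool(
  targets=[
    [0, 0, 0, 0],
    [0, 0, 0, 0],
    [0, 0, 0, 0],
    [0, 0, 0, 0],
    [0, 0, 0, 0],
  ],
  jaw=0.02,
)

```text
clock: 20.35
position: [0.384, -0.285, 0.0836]
ee_rot: [0.0, 0.052, 0.999, -0.0]
contact_force: [-1.5, 0.5, 5.6]
width: 0.0394
```

Call:
drive_tool(
  targets=[
    [0, 0, 0.03, 0],
    [0, 0, 0.05, 0],
    [0, 0.01, 0.03, 0],
    [0.003, 0.03, 0, -6],
    [0.006, 0.045, 0, -6],
  ],
)

```text
clock: 20.98
position: [0.393, -0.1997, 0.1934]
ee_rot: [0.001, 0.159, 0.987, -0.0]
contact_force: [1.3, 1.3, 0.2]
width: 0.0397
```

Call:
drive_tool(
  targets=[
    [0.01, 0.05, 0, -6],
    [0.01, 0.05, 0, 0],
    [0.01, 0.05, 0, 0],
    [0.01, 0.05, 0, 0],
    [0.01, 0.04, 0, 0],
  ],
)

```text
clock: 21.6
position: [0.4424, 0.0422, 0.1928]
ee_rot: [-0.0, 0.208, 0.978, 0.0]
contact_force: [-0.6, -0.2, -2.7]
width: 0.0402
```

Call:
drive_tool(
  targets=[
    [0.008, 0.03, 0, 0],
    [0.006, 0.015, 0, 0],
    [0, 0, 0, 0],
    [0, 0, 0, 0],
    [0, 0, 0, 0],
  ],
)

```text
clock: 22.22
position: [0.4564, 0.0843, 0.1929]
ee_rot: [-0.0, 0.209, 0.978, -0.0]
contact_force: [0.2, -0.5, -1.1]
width: 0.0399
```

```bash
python3 - <<'E'
from look import *
see('HI',.016,'w8.png'); print(sensors.get_state()['ee_rot'])
E
```

```text
HI (array([0.4584, 0.1434]), array([56.4, 49.2]), np.float64(97.1)) tcp [0.4565 0.0844 0.1929] clk 22.275
cam [0.383 0.118 0.264]
[-9.89709370e-05  2.08744044e-01  9.77970297e-01 -1.07537095e-04]
```

View pics/w8.png

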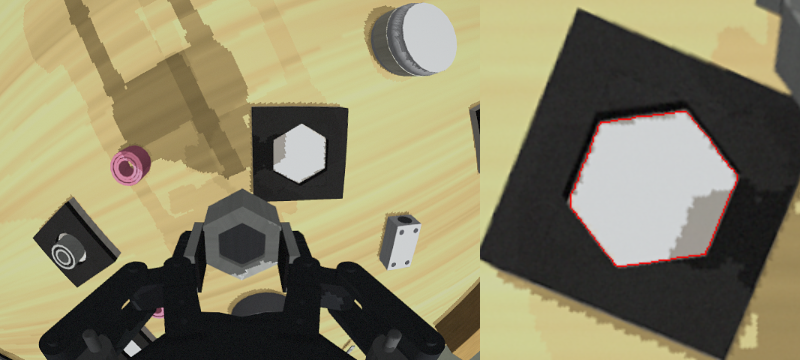

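w8 shows the nut held at (242,245) and the hexagonal recess at (300,153), centred at (0.458, 0.143) and aligned within about 1°.

Call:
drive_tool(
  targets=[
    [0, 0.025, 0, 0],
    [0.0015, 0.0337, -0.005, 0],
    [0, 0, -0.03, 0],
    [0, 0, -0.03, 0],
    [0, 0, -0.01, 0],
  ],
)

```text
clock: 22.9
position: [0.4572, 0.1433, 0.1166]
ee_rot: [-0.002, 0.208, 0.978, -0.001]
contact_force: [-0.2, -0.2, -0.9]
width: 0.0392
```

Call:
drive_tool(
  targets=[
    [0, 0, -0.01, 0],
    [0, 0, -0.007, 0],
    [0, 0, -0.004, 0],
    [0, 0, -0.001, 0],
    [0, 0, 0, 0],
  ],
)

```text
clock: 23.52
position: [0.4584, 0.144, 0.0962]
ee_rot: [0.0, 0.208, 0.978, 0.0]
contact_force: [0.4, 0.4, -1.7]
width: 0.0396
```

Call:
drive_tool(
  targets=[
    [0, 0, -0.0008, 0],
    [0, 0, 0, 0],
    [0, 0, 0, 0],
    [0, 0, 0, 0],
    [0, 0, 0, 0],
  ],
)

```text
clock: 24.15
position: [0.4585, 0.144, 0.0956]
ee_rot: [0.0, 0.208, 0.978, 0.0]
contact_force: [-0.9, 0.8, 5.8]
width: 0.0398
```

Call:
drive_tool(
  targets=[
    [0, 0, 0, 0],
    [0, 0, 0, 0],
    [0, 0, 0, 0],
    [0, 0, 0.02, 0],
    [0, 0, 0.04, 0],
  ],
  jaw=0.0854,
)

```text
clock: 24.78
position: [0.4571, 0.1438, 0.1543]
ee_rot: [-0.002, 0.208, 0.978, -0.001]
contact_force: [0.6, 0.8, 0.4]
width: 0.0855
```

Call:
drive_tool(
  targets=[
    [0.02, 0.01, 0, 1.5],
    [0.045, 0.023, 0, 0],
    [0.045, 0.023, 0, 0],
    [0.025, 0.014, -0.005, 0],
    [0.012, 0.0065, 0, 0],
  ],
)

```text
clock: 25.4
position: [0.606, 0.221, 0.1491]
ee_rot: [-0.001, 0.195, 0.981, -0.0]
contact_force: [-0.6, -0.0, 0.2]
width: 0.0854
```

Call:
drive_tool(
  targets=[
    [0, 0, 0, 0],
    [0, 0, 0, 0],
    [0, 0, 0, 0],
    [0, 0, 0, 0],
    [0, 0, 0, 0],
  ],
)

```text
clock: 26.02
position: [0.605, 0.2203, 0.1504]
ee_rot: [0.0, 0.195, 0.981, 0.0]
contact_force: [-0.0, -0.2, -0.6]
width: 0.0856
```

```bash
python3 - <<'E'
from look import *
see('BLK',.026,'w9.png'); print(sensors.get_state()['ee_rot'])
E
```

```text
BLK (array([0.6052, 0.2238]), array([66.2, 34.3]), np.float64(158.1)) tcp [0.6051 0.2204 0.1503] clk 26.075
cam [0.53  0.252 0.221]
[8.69097827e-05 1.95278660e-01 9.80747790e-01 1.00976641e-04]
```

View pics/w9.png

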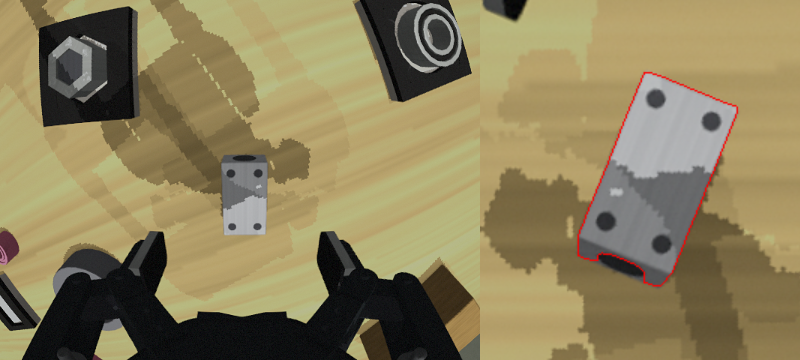

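w9 shows the block at (245,195) and both earlier parts sitting in their inserts at (85,68) and (430,35). The four screw holes put the block's centre at (0.608, 0.2225) and its long axis at 158°.

Call:
drive_tool(
  targets=[
    [0.003, 0.002, -0.03, 0],
    [0, 0, -0.03, 0],
    [0, 0, -0.0075, 0],
    [0, 0, 0, 0],
    [0, 0, 0, 0],
  ],
)

```text
clock: 26.7
position: [0.6091, 0.2227, 0.0839]
ee_rot: [0.001, 0.195, 0.981, 0.001]
contact_force: [-0.0, -0.1, 0.3]
width: 0.0852
```

Call:
drive_tool(
  targets=[
    [0, 0, 0, 0],
    [0, 0, 0, 0],
    [0, 0, 0, 0],
    [0, 0, 0, 0],
    [0, 0, 0, 0],
  ],
  jaw=0.015,
)

```text
clock: 27.32
position: [0.6086, 0.2225, 0.0833]
ee_rot: [0.001, 0.195, 0.981, 0.0]
contact_force: [-1.5, -0.5, 4.1]
width: 0.0328
```

Call:
drive_tool(
  targets=[
    [0, 0, 0.03, 0],
    [0, 0, 0.05, 0],
    [0, -0.01, 0.03, 0],
    [0.003, -0.03, 0, 5.5],
    [0.004, -0.045, 0, 5.5],
  ],
)

```text
clock: 27.95
position: [0.6149, 0.1377, 0.1925]
ee_rot: [-0.0, 0.098, 0.995, 0.0]
contact_force: [0.3, -0.9, -1.1]
width: 0.0327
```

Call:
drive_tool(
  targets=[
    [0.004, -0.05, 0, 5.5],
    [0.004, -0.05, 0, 5.5],
    [0.004, -0.05, 0, 0],
    [0.004, -0.045, 0, 0],
    [0.004, -0.03, 0, 0],
  ],
)

```text
clock: 28.58
position: [0.6347, -0.0897, 0.1916]
ee_rot: [-0.001, 0.005, 1.0, 0.0]
contact_force: [0.4, 0.4, -0.5]
width: 0.0325
```

Call:
drive_tool(
  targets=[
    [0.004, -0.02, 0, 0],
    [0.004, -0.01, 0, 0],
    [0, 0, 0, 0],
    [0, 0, 0, 0],
    [0, 0, 0, 0],
  ],
)

```text
clock: 29.2
position: [0.6431, -0.1164, 0.1927]
ee_rot: [-0.0, 0.004, 1.0, 0.0]
contact_force: [0.0, 1.4, -1.1]
width: 0.033
```

```bash
python3 - <<'E'
from look import *
see('OI',.016,'w10.png'); print(sensors.get_state()['ee_rot'])
E
```

```text
OI (array([ 0.6435, -0.1804]), array([67.5, 42.4]), np.float64(0.8)) tcp [ 0.6431 -0.1166  0.1927] clk 29.25
cam [ 0.562 -0.115  0.264]
[-2.59116090e-05  3.93062091e-03  9.99992264e-01  1.49159949e-04]
```

View pics/w10.png

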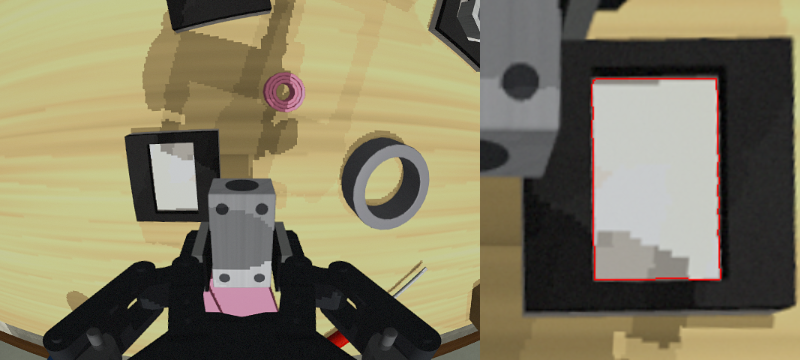

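w10 shows the block held at (242,232) and the dark oblong recess at (174,177), centred at (0.643, -0.181) with a yaw of about 0.8°. The pink insert is only in the background.

Call:
drive_tool(
  targets=[
    [0, -0.03, 0, 1],
    [0, -0.0343, -0.005, 0],
    [0, 0, -0.03, 0],
    [0, 0, -0.03, 0],
    [0, 0, -0.01, 0],
  ],
)

```text
clock: 29.88
position: [0.6421, -0.181, 0.1157]
ee_rot: [-0.002, -0.004, 1.0, 0.001]
contact_force: [0.1, -0.4, -1.8]
width: 0.0327
```

Call:
drive_tool(
  targets=[
    [0, 0, -0.01, 0],
    [0, 0, -0.007, 0],
    [0, 0, -0.004, 0],
    [0, 0, -0.001, 0],
    [0, 0, 0, 0],
  ],
)

```text
clock: 30.5
position: [0.6434, -0.1819, 0.096]
ee_rot: [0.0, -0.004, 1.0, -0.0]
contact_force: [0.2, -0.8, -2.1]
width: 0.0328
```

Call:
drive_tool(
  targets=[
    [0, 0, -0.0008, 0],
    [0, 0, 0, 0],
    [0, 0, 0, 0],
    [0, 0, 0, 0],
    [0, 0, 0, 0],
  ],
)

```text
clock: 31.12
position: [0.6435, -0.1819, 0.0953]
ee_rot: [0.0, -0.004, 1.0, -0.0]
contact_force: [-0.6, -0.2, 3.2]
width: 0.0324
```

Call:
drive_tool(
  targets=[
    [0, 0, 0, 0],
    [0, 0, 0, 0],
    [0, 0, 0, 0],
    [0, 0, 0.02, 0],
    [0, 0, 0.05, 0],
  ],
  jaw=0.0854,
)

```text
clock: 31.75
position: [0.6416, -0.1812, 0.1625]
ee_rot: [-0.003, -0.004, 1.0, 0.001]
contact_force: [0.8, 0.1, 0.8]
width: 0.0855
```

Call:
drive_tool(
  targets=[
    [-0.02, -0.03, 0.04, 0],
    [-0.03, -0.05, 0.02, 0],
    [-0.04, -0.05, 0, 0],
    [-0.04, -0.05, 0, 0],
    [-0.04, -0.05, 0, 0],
  ],
)

```text
clock: 32.38
position: [0.4748, -0.4096, 0.225]
ee_rot: [0.0, -0.004, 1.0, -0.0]
contact_force: [0.1, -0.3, 0.3]
width: 0.0854
```

Call:
drive_tool(
  targets=[
    [-0.03, -0.05, 0, 0],
    [-0.03, -0.04, 0, 0],
    [-0.02, -0.02, 0, 0],
    [0, 0, 0, 0],
    [0, 0, 0, 0],
  ],
)

```text
clock: 33.0
position: [0.3965, -0.5176, 0.2247]
ee_rot: [0.0, -0.004, 1.0, 0.001]
contact_force: [-0.2, 1.0, -0.9]
width: 0.0854
```

```bash
python3 - <<'E'
from look import *
P=[('LI',(.5355,.412)),('SI',(.454,-.141)),('HI',(.458,.143)),('OI',(.643,-.181))]
part=['large_bearing_mid','small_bearing_mid','hex_nut_mid','block_mid']; rows=[]
for cam in ['top','scene']:
    im=cams.get_image(cam); rows.append(np.hstack([cv2.resize(ortho(im,xy,.038,.05),(200,200)) for _,xy in P]))
    for n in part+['grease_tin_mid','tape_roll_mid']: print(cam,n,[(round(d['score'],2),np.round(d['point'],3)) for d in spotter.landmark_of(n,cam)[:2]])
cv2.imwrite('pics/final.png',np.vstack(rows)); print(sensors.get_state()['position'])
E
```

```text
top large_bearing_mid []
top small_bearing_mid [(0.63, array([ 0.399, -0.01 ,  0.01 ])), (0.58, array([0.394, 0.285, 0.03 ]))]
top hex_nut_mid [(0.53, array([0.458, 0.148, 0.024]))]
top block_mid [(0.9, array([ 0.641, -0.186,  0.024]))]
top grease_tin_mid [(0.94, array([0.394, 0.287, 0.032])), (0.41, array([ 0.456, -0.141,  0.001]))]
top tape_roll_mid [(0.96, array([0.654, 0.031, 0.016]))]
scene large_bearing_mid [(0.79, array([0.538, 0.412, 0.026]))]
scene small_bearing_mid [(0.64, array([ 0.454, -0.144,  0.028])), (0.6, array([ 0.404, -0.014,  0.009]))]
scene hex_nut_mid [(0.94, array([0.46 , 0.147, 0.029]))]
scene block_mid [(0.71, array([ 0.641, -0.179,  0.022]))]
scene grease_tin_mid [(0.65, array([0.398, 0.289, 0.03 ]))]
scene tape_roll_mid [(0.8, array([0.65 , 0.033, 0.018]))]
[ 0.39611913 -0.51823338  0.22483232]
```

View pics/final.png

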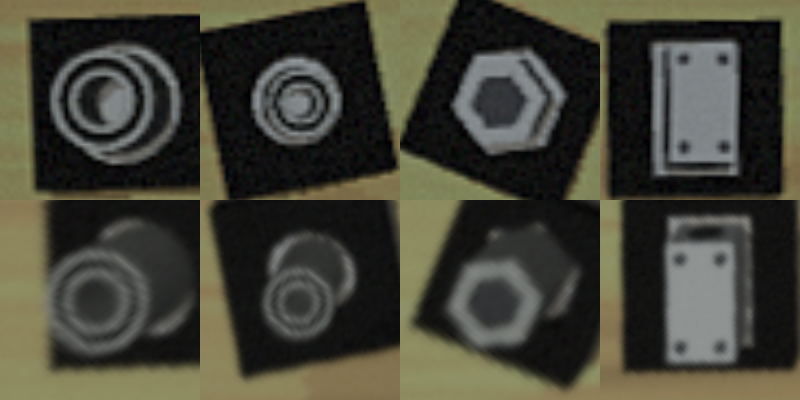

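The top-view row of the final montage shows each part inside its own recess with pale floor around it. In the scene-view row, rectified at z = 38 mm, the top faces are centred within about 3.5 mm, so they sit at floor height. The tin and tape are within about 5 mm of their first readings. Handing in.

```bash
python3 -c "
from rig import manip; print(manip.sign_off())"
```

```text
the job is handed in; nothing more can be done
None
```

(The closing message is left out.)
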